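Clamp the transport case and close its vent

ROBOT

A 6-joint arm with a two-finger parallel gripper is mounted at the origin on the work surface. World frame = base frame: x ahead of the robot, y to its left, z up, the work surface at z = 0. Lengths are in m, angles in rad, forces in N, time in s.
With the tool pointing down it reaches from about 0.3 to 0.775 m from the base axis. Payload 14.6 kg.
Tool frame: the origin (TCP) lies on the centre line of the jaws, within the pads' length; the fingertips stand 25 mm ahead of it and the grasp point (between the pads) lies 6 mm ahead of it (ctrl.tip_reach is the distance from the TCP to the fingertips, in m); z points along the fingers, y is the line along which they close (so a half turn about z gives the same grasp; the last joint's range is limited). The gripper opens to 94 mm and grips with 3 to 60 N. Pads are 16 mm wide; open, the fingers measure 119 mm over their backs; the gripper's body (75 mm by 177 mm) begins 78 mm behind the grasp point.
Start: joints at [1.278, 0.3, 1.521, -0, 1.321, -0.067], TCP at [0.123, 0.536, 0.23] pointing down, gripper open.
Joint ranges: [-3.03, 3.03], [-0.79, 2.21], [0.23, 2.52], [-1.04, 4.18], [0, 3.07], [-2.55, 2.55]. Speed limits (rad/s): [2.22, 2.22, 2.57, 3.14, 3.14, 3.14].

INTERFACE

Orientations are given as [roll, pitch, yaw] about the fixed x, y, z axes, in that order (R = Rz(yaw) Ry(pitch) Rx(roll)).
In Python, from station import ctrl gives the robot as it stands. The module is installed in compiled form; this text tells all that it offers.
- The arm moves only by the tool apply_moves, never from a script. Its argument "deltas" is a list of rows, each a list of 7 numbers: the closure in counts, from 0 (fully open) to 255 (shut), then the shift along the world's x, y, z in cm, then the turn, a rotation vector about the world's x, y, z in rad. In form: [[jaw, tx, ty, tz, ax, ay, az], ...]. A call has 1 to 10 rows; each row shifts and turns the commanded pose from where the row before left it; what a row does not reach is not made up. A row lasts 1/10 s, in which the tool goes at most 50 mm and 8.59 degrees, less where a joint would pass 70% of its speed; a pose out of reach is approached as far as the arm can. A call with a gripper value outside its range is refused whole. The fingers move at their own pace and stop on an object; "grip_force" is the grip in N (left out, the last holds). Time passes only in rows, so rows that do not move let the fingers close. It gives the time, the measured TCP pose, the force, the opening and the grip force at its end, in the units of the state.
- ctrl.get_obs(): the state, without advancing time (a new reading comes with each control period).
- ctrl.camera(name): name is "scene" or "top" or "wrist"; returns a dict with "img" (420x560x3 uint8, red, green, blue), "K" (3x3 intrinsics, pixels), "pose" (4x4, takes a point from camera to world coordinates); the wrist camera has in their place "hand_eye" (4x4, takes a point from camera to tool coordinates, whose origin is the TCP and whose axes are the flange's). Camera axes: x right, y up, looking along -z (the intrinsics and any distortion apply to the point x, -y, -z); pixel columns grow to the right and rows downward; lengths in m; the calibration is good to about 2 mm. A picture is of the moment at which its call begins: read the wrist's pose just before it. There is no depth.
- ctrl.hand_in(): hands the job in; it is judged then, once.
The state is a dict: "time_s": time; "qpos": joint angles; "joint_vel": joint speeds; "tau": joint torques, N m; "ee_pos": TCP position; "eef_rot": TCP orientation; "force": force on the tool from outside, world axes, zero at the start; "moment": the same for the moment, N m; "grip_width": finger opening in m; "grip_force": force on a finger pad.
Only numpy, scipy, OpenCV 4.12 (cv2) and the standard library are available. Lean on these libraries where they do the work, as an engineer would, in place of code of your own. Each camera call takes 0.05 s, during which the arm holds its last target. There are 200 camera calls.

TASK

Clamp the case's end lid: bring the latch's wire loop down over the keeper so that its cross bar is caught under the keeper's lip, then throw the lever all the way back until it snaps over centre and lies flat, holding the lid pulled in. After that, turn the vent handle so that its nose points at the raised rib, let go, and leave the mallet, the gear and the ceramic plugs undisturbed.

Things in the scene. Friction and masses are not known exactly. Their poses are not given: they have to be found in the camera images.
- case: Fixed grey steel transport case with an upright aluminium lid on its +x end; x from -150 to +36 mm, y from -140 to +140 mm, top 100 mm high. Origin on the table straight below the latch lever's pivot. Its axes: x level, from the pivot towards the lid; y level, along the latch's hinge axes; z up. The draw latch lies on the flat top, in the plane y = 0.
- lever (a joint): Latch lever, rad, about the pivot. 0: fully open, handle 75 degrees above case +x (leaning slightly to the lid). It grows as the handle is thrown up and over, away from the lid, to its stop at 1.833, handle level along case -x. Stays when open (friction 0.05 N m; unhooked it sinks back once well past upright). Hooked, it takes 5 to 8 N at the grip; past 1.65 the pull of the loop snaps it shut.
- lever_grip (a point): Centre of the lever's grip: a black cross barrel 22 mm in diameter, 36 mm long along case y, 105 mm from the pivot; handle bar 14 mm wide. It can be pinched from above by its two ends and turns in the fingers as the lever swings; shut, it lies 32 mm above the case top.
- loop (a joint): Angle of the wire loop on the lever, rad: the loop (hinge pin to cross bar) stands 30 degrees + lever + loop above case +x; about 20 to 35 degrees up at the start, clear of the keeper. Stiff hinge (0.06 N m): it stays where it is put and swings along with the lever, so it lifts off again unless its bar is drawn under the lip first.
- loop_bar (a point): Middle of the loop's cross bar (8 mm round steel, 58 mm wide along case y), 72 mm from the loop's hinge pin.
- loop_grip (a point): Centre of the loop's finger barrel: black, 18 mm in diameter, 28 mm long along case y, 24 mm beyond the cross bar, on a tab bent 30 degrees upward from the loop's direction. It can be pinched from above by its two ends; it turns in the fingers.
- keeper_seat (a point): Where the middle of the cross bar sits when hooked. Keeper: 30 mm wide steel bracket on the lid, open to case +x; a wall 4 mm to the seat's -x side; a 6 mm lip over it, underside 4 mm above the seat, reaching 5 mm beyond it in +x; a ledge 12 mm below, reaching 21 mm beyond.
- lid (a joint): Tilt of the end lid about its lower edge, rad. About 0 when pulled in flush (clamped); about 0.056 when loose (its springy gasket holds it 7 mm out at the keeper, about 90 N to pull it in).
- vent_grip (a point): Centre of the vent handle, a black bar 58 mm long, 14 mm wide, 30 mm tall (top 15 mm above this point) with a pointed nose at one end, on an upright axis through this point, over a round plate of 88 mm on the case top.
- vent (a joint): Turn of the vent handle, rad, anticlockwise seen from above; friction 0.05 N m. 0: its pointed nose points in case +x, straight at the raised rib at the plate's edge. At x rad the bar's length lies x anticlockwise from case +x. It starts 0.6 to 1.4 away and can turn 1.7 either way.
- mallet_center (a point): Wooden mallet with a brass face, lying on the table, 240 mm long, 94 mm across the head; point near its middle, 27 mm up. To be left alone.
- gear_center (a point): Bronze worm gear lying flat, 90 mm across, 42 mm high; its centre. To be left alone.
- plug_a_center (a point): Cream ceramic spark plug body standing upright, 80 mm high, 30 mm across; its centre. To be left alone.
- plug_b_center (a point): A second such ceramic body; its centre. To be left alone.
- pivot (a point): Pivot of the latch lever, 132 mm above the table, above the case's origin.
- loop_pin (a point): The loop's hinge pin on the lever, 26 mm from the pivot, 12 degrees ahead of the handle in the throwing direction (87 degrees above case +x at lever 0).
- keeper_lip (a point): Outer top edge of the keeper's lip. With the lever at 0 the bar comes down about 5 mm outside this lip; level with the seat it is then drawn about 14 mm towards case -x, under the lip to the wall (a few N; the lever follows).

How it is judged:
By the outcome, as a careful person would: the job done as asked, in the order asked, and still so for the second after the job is handed in, with the robot touching nothing.
It also fails if it takes over 61 s, if anything falls off the work surface, if the arm or the gripper's body presses on something with over 40 N, if the wrist force passes 120 N, or if a joint passes its speed limit or range.

## Working session

There is one attempt and no reset: what is moved stays moved. The work goes in short steps, Python scripts to look and compute and a tool call to move; the robot and the scene stay as the last step left them, time stands still between calls to the robot, and variables do not carry over. Pictures are saved under pics/ and viewed, at most 10 in all, crops included, and the job is handed in when it is done.

Besides the shell and the picture viewer there is one more tool, called after "Request:" as name(argument=value, ...) on one line, values as JSON. apply_moves: Moves the arm, as the interface text tells. Its arguments: {"type":"object","properties":{"deltas":{"type":"array"},"grip_force":{"type":"number"}},"required":["deltas"]}

```bash
mkdir -p pics
cat > h.py <<'E'
import numpy as np, cv2
from station import ctrl
from scipy.spatial.transform import Rotation as R
def cam(n):
    o=ctrl.get_obs(); c=ctrl.camera(n)
    if n=='wrist':
        T=np.eye(4); T[:3,:3]=R.from_euler('xyz',o['eef_rot']).as_matrix(); T[:3,3]=o['ee_pos']
        c['pose']=T@c['hand_eye']
    return c
def ray(c,u,v):
    d=np.linalg.inv(c['K'])@[u,v,1.]; d=np.array([d[0],-d[1],-d[2]])
    return c['pose'][:3,3], c['pose'][:3,:3]@d
def onz(c,u,v,z):
    o,d=ray(c,u,v); return o+d*(z-o[2])/d[2]
def proj(c,p):
    q=np.linalg.inv(c['pose'])@np.append(p,1); w=c['K']@[q[0],-q[1],-q[2]]; return w[:2]/w[2]
def save(c,f): cv2.imwrite('pics/'+f,c['img'][:,:,::-1])
E
python3 - <<'E'
from h import *
import pickle
print({k:v for k,v in ctrl.get_obs().items()})
ims=[]
for n in ('scene','top'):
    c=cam(n); save(c,n+'0.png'); print(n,c['K'].tolist(),c['pose'].round(3).tolist(), [k for k in c]); pickle.dump(c,open(n+'0.pkl','wb'))
E
```

```text
{'time_s': 0.0, 'qpos': array([ 1.27842020e+00,  3.00469409e-01,  1.52157919e+00, -1.92074303e-05,
        1.32071214e+00, -6.65856139e-02]), 'joint_vel': array([ 0.0012566 ,  0.00047606, -0.00034781, -0.00102343, -0.00059247,
       -0.00022245]), 'tau': array([ 9.79449615e-04, -5.31799829e+01, -3.52746570e+01,  7.09049148e-02,
        2.43029022e-02, -6.33859395e-05]), 'ee_pos': array([0.12306349, 0.53581243, 0.22988805]), 'eef_rot': array([-3.14042592e+00, -5.91571048e-05,  2.91580687e+00]), 'force': array([-0.84633821,  0.47063471,  0.42407144]), 'moment': array([-0.00704404,  0.03588036, -0.02692319]), 'grip_force': 0.0, 'grip_width': 0.09399856406249779}
scene [[544.058321721549, 0.0, 282.24966552767887], [0.0, 544.058321721549, 208.26513881905913], [0.0, 0.0, 1.0]] [[0.634, -0.64, 0.433, 1.178], [0.773, 0.536, -0.34, -0.458], [-0.015, 0.55, 0.835, 1.394], [0.0, 0.0, 0.0, 1.0]] ['img', 'K', 'pose']
top [[429.6440015407205, 0.0, 281.59987960169525], [0.0, 429.6440015407205, 213.7659801918086], [0.0, 0.0, 1.0]] [[0.037, 0.971, -0.234, 0.28], [-0.999, 0.036, -0.01, 0.011], [-0.001, 0.235, 0.972, 1.267], [0.0, 0.0, 0.0, 1.0]] ['img', 'K', 'pose']
```

View pics/scene0.png

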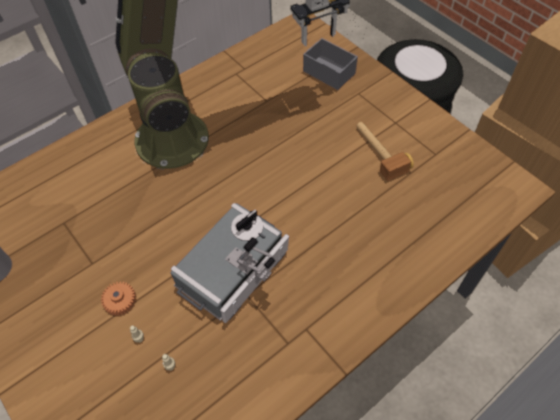

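View pics/top0.png

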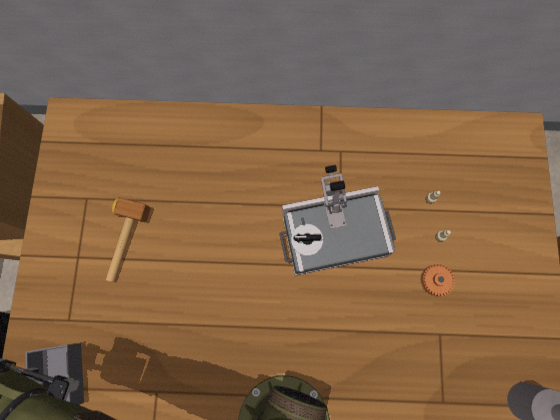

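The scene view shows the case in mid-table with its latch towards the far side. In the top view the case is at about (340,230), its lid edge up-image from (283,207) to (380,188). The lever grip is near (337,186), the loop grip near (331,170) and the vent plate at (307,239). The gear is at (438,280), the plugs at (433,196) and (443,235), and the mallet is far left. Next I zoom in.

Run:
```python
from h import *
import pickle
t=pickle.load(open('top0.pkl','rb')); s=pickle.load(open('scene0.pkl','rb'))
a=cv2.resize(t['img'][150:290,265:405],None,fx=4,fy=4,interpolation=cv2.INTER_CUBIC)
b=cv2.resize(s['img'][195:325,165:295],None,fx=4,fy=4,interpolation=cv2.INTER_CUBIC)
b=cv2.resize(b,(400,400)); a=cv2.resize(a,(400,400))
cv2.imwrite('pics/z0.png',np.hstack([a,b])[:,:,::-1])
for u,v in [(283,207),(380,188),(392,253),(296,272)]: print(onz(t,u,v,0.1).round(3))
print(onz(t,307,239,.1),onz(t,337,186,.23),onz(t,331,170,.18))
```

```text
[0.581 0.019 0.1  ]
[ 0.646 -0.253  0.1  ]
[ 0.462 -0.283  0.1  ]
[ 0.4   -0.022  0.1  ]
[ 0.49206085 -0.04986667  0.1       ] [ 0.60668733 -0.11557439  0.23      ] [ 0.66650009 -0.10538281  0.18      ]
```

View pics/z0.png

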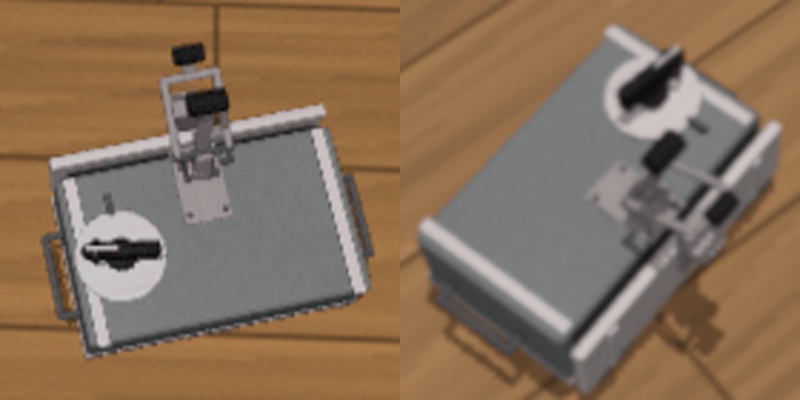

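The zoom shows the lever standing up, the loop out over the lid and the vent nose pointing at world +y. The rib is at (108,200) in the left half. I move above the case for wrist views, aligned with the case axis (yaw about 0.23).

Request:
apply_moves(deltas=[[0, 1.65, -3.55, 1.2, 0, 0, -0.149], [0, 1.65, -3.55, 1.2, 0, 0, -0.149], [0, 1.65, -3.55, 1.2, 0, 0, -0.149], [0, 1.65, -3.55, 1.2, 0, 0, -0.149], [0, 1.65, -3.55, 1.2, 0, 0, -0.149], [0, 1.65, -3.55, 1.2, 0, 0, -0.149], [0, 1.65, -3.55, 1.2, 0, 0, -0.149], [0, 1.65, -3.55, 1.2, 0, 0, -0.149], [0, 1.65, -3.55, 1.2, 0, 0, -0.149]])

```text
time_s: 1.0
ee_pos: [0.2717, 0.215, 0.3388]
eef_rot: [3.142, -0.0, 1.569]
force: [0.7, 0.1, 1.0]
grip_width: 0.094
grip_force: 0.0
```

Request:
apply_moves(deltas=[[0, 1.65, -3.55, 1.2, 0, 0, -0.149], [0, 1.65, -3.55, 1.2, 0, 0, -0.149], [0, 1.65, -3.55, 1.2, 0, 0, -0.149], [0, 1.65, -3.55, 1.2, 0, 0, -0.149], [0, 1.65, -3.55, 1.2, 0, 0, -0.149], [0, 1.65, -3.55, 1.2, 0, 0, -0.149], [0, 1.65, -3.55, 1.2, 0, 0, -0.149], [0, 1.65, -3.55, 1.2, 0, 0, -0.149], [0, 1.65, -3.55, 1.2, 0, 0, -0.149], [0, 0, 0, 0, 0, 0, 0]])

```text
time_s: 2.0
ee_pos: [0.4212, -0.106, 0.4463]
eef_rot: [-3.141, 0.001, 0.225]
force: [0.4, -0.1, -0.3]
grip_width: 0.0941
grip_force: 0.0
```

Run:
```python
from h import *
import pickle
o=ctrl.get_obs(); print(o['qpos'],o['ee_pos'],o['eef_rot'],o['time_s'])
c=cam('wrist'); save(c,'w0.png'); pickle.dump(c,open('w0.pkl','wb')); print(c['K'],c['pose'].round(3))
for p in [(.57,-.125,.13),(.6,-.117,.23),(.49,-.05,.1),(.4,-.02,.1)]: print(proj(c,p))
```

```text
[-3.30733118e-01 -3.27185639e-02  1.40813315e+00 -4.41570768e-04
  1.76707530e+00  1.01459844e+00] [ 0.42122237 -0.10603952  0.44629438] [-3.14148683e+00  9.90675630e-04  2.25378901e-01] 2.0
[[315.5844071    0.         280.4782446 ]
 [  0.         315.5844071  208.37765773]
 [  0.           0.           1.        ]] [[ 0.224  0.94   0.257  0.496]
 [-0.975  0.216  0.06  -0.089]
 [ 0.    -0.264  0.965  0.601]
 [ 0.     0.     0.     1.   ]]
[317.58259274  74.0894896 ]
[328.27964891  28.48267595]
[254.55661959 120.03267091]
[224.69046732 172.71228203]
```

View pics/w0.png

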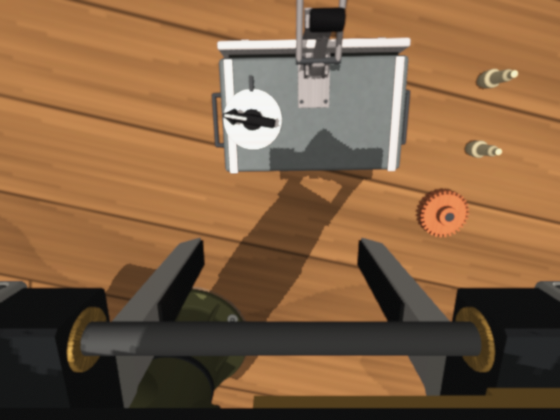

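The wrist view shows the case square to the tool. The vent plate is at (252,119) with its nose left at (225,116), the rib at (251,83) and the lever grip at (326,19). The latch is at the image's edge, so I move 14 cm further out for a centred view.

Request:
apply_moves(deltas=[[0, 4.6, 0.7, 0, 0, 0, 0], [0, 4.6, 0.7, 0, 0, 0, 0], [0, 4.6, 0.7, -1, 0, 0, 0], [0, 0, 0, 0, 0, 0, 0]])

```text
time_s: 2.45
ee_pos: [0.5614, -0.08, 0.4305]
eef_rot: [-3.137, 0.008, 0.238]
force: [0.4, -0.5, -1.6]
grip_width: 0.0941
grip_force: 0.0
```

Run:
```python
from h import *
import pickle
o=ctrl.get_obs(); print(o['qpos'],o['ee_pos'],o['eef_rot'],o['time_s'])
c=cam('wrist'); save(c,'w1.png'); pickle.dump(c,open('w1.pkl','wb'))
a=c['img'][40:270,170:440]
cv2.imwrite('pics/w1z.png',cv2.resize(a,None,fx=2.6,fy=2.6,interpolation=cv2.INTER_CUBIC)[:,:,::-1])
for p in [(.57,-.125,.13),(.6,-.117,.23),(.49,-.05,.1),(.4,-.02,.1)]: print(proj(c,p))
```

```text
[-2.06370471e-01  2.90306464e-01  1.08115781e+00  3.81139548e-04
  1.77944744e+00  1.12636604e+00] [ 0.56138551 -0.08003956  0.43054696] [-3.13724859  0.0082531   0.23815496] 2.45
[312.48903219 176.70534825]
[321.00367466 164.854024  ]
[252.25991722 210.52529737]
[223.1961941  256.75865474]
```

View pics/w1z.png

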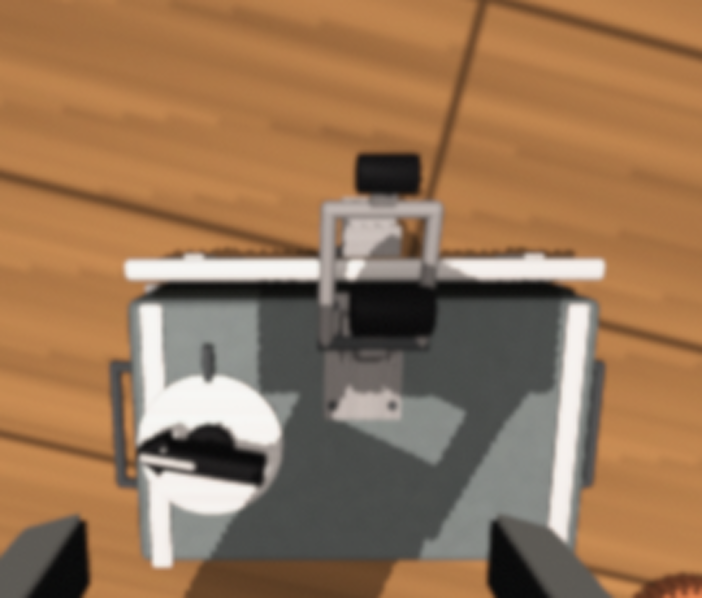

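The close view (2.6x crop) shows the loop barrel at (388,174), the cross bar at (382,209), the lever barrel at (392,313), the vent plate centre at (210,445) with its nose left, and the rib at (208,362). Now I measure by masks and triangulate.

```bash
cat > m.py <<'E'
from h import *
def blob(c,u,v,r=14,thr=45):
    im=c['img'].max(2); m=np.zeros_like(im); m[int(v)-r:int(v)+r,int(u)-r:int(u)+r]=1
    m=((im<thr)&(m>0)).astype(np.uint8); n,l,s,ce=cv2.connectedComponentsWithStats(m)
    i=min((k for k in range(1,n) if s[k,4]>8),key=lambda k:np.hypot(*(ce[k]-[u,v]))); return ce[i],s[i].tolist()
def tri(*cs):
    A=np.zeros((3,3));b=np.zeros(3)
    for c,u,v in cs:
        o,d=ray(c,u,v); d/=np.linalg.norm(d); P=np.eye(3)-np.outer(d,d); A+=P;b+=P@o
    p=np.linalg.solve(A,b); return p,[(proj(c,p)-[u,v]).round(1).tolist() for c,u,v in cs]
E
python3 - <<'E'
from m import *
import pickle
L=lambda n:pickle.load(open(n+'.pkl','rb')); w,w0,t,s=map(L,['w1','w0','top0','scene0'])
f=lambda x,y:(170+x/2.6,40+y/2.6)
pts={'loopgrip':[(w,*f(388,174)),(t,331,169),(s,165+320/400*130-65+130*0+0,0)],'lever':[(w,*f(392,313)),(t,337,186)]}
for n,wp,tp,sp in [('loop',f(388,174),(331,169),(165+(722-400)*.325,195+206*.325)),('lever',f(392,313),(337.5,185.5),(165+(663-400)*.325,195+152*.325))]:
    r=[]
    for c,p in ((w,wp),(t,tp),(s,sp)):
        b,st=blob(c,*p,r=(16 if c is w else 9),thr=40 if c is w else 50); r.append((c,*b)); print(n,p,b.round(1),st)
    print(tri(*r)); print(tri(*r[:2]))
# white things in w1 : plate and strips
im=w['img']; m=((im.min(2)>200)).astype(np.uint8)
cs,_=cv2.findContours(m,cv2.RETR_EXTERNAL,cv2.CHAIN_APPROX_NONE)
for k in cs:
    if cv2.contourArea(k)>60: 
        h=cv2.convexHull(k); print('white',cv2.boundingRect(k),cv2.contourArea(k), cv2.minAreaRect(k))
# rim edges of case top: yaw and corners by hand picks at z=.1
for n,(x,y),z in [('stripL top',(150,305),.1),('stripL bot',(161,567),.1),('stripR top',(578,305),.1),('stripR bot',(560,560),.1),('lidL',(125,269),.1),('lidR',(604,269),.1),('plate',(210,445),.102),('rib',(208,362),.102),('base holes',(333,406),.1),('hole2',(392,406),.1),('cornerBL',(143,558),.1),('cornerBR',(575,558),.1)]:
    print(n,onz(w,*f(x,y),z).round(4))
E
```

```text
loop (319.2307692307692, 106.92307692307692) [319.  106.4] [308, 100, 23, 14, 313]
loop (331, 169) [330.4 168.8] [326, 166, 10, 7, 58]
loop (269.65, 261.95) [269.3 262.5] [265, 258, 9, 10, 53]
(array([ 0.66194361, -0.1003921 ,  0.20273992]), [[-0.1, -0.5], [-0.4, -0.1], [-0.7, 0.1]])
(array([ 0.66136563, -0.10100528,  0.20332607]), [[0.3, 0.1], [-0.1, -0.0]])
lever (320.7692307692308, 160.3846153846154) [319.6 159.1] [304, 149, 32, 22, 648]
lever (337.5, 185.5) [337.  185.6] [330, 181, 15, 10, 112]
lever (250.47500000000002, 244.4) [250.1 244.4] [244, 238, 13, 14, 93]
(array([ 0.60663086, -0.1139303 ,  0.23357572]), [[0.7, -0.2], [-0.5, -0.0], [-0.3, -0.0]])
(array([ 0.60628836, -0.11413058,  0.23430726]), [[0.9, 0.2], [-0.4, 0.0]])
white (226, 221, 42, 37) 522.0 ((244.88613891601562, 240.6386260986328), (41.49304962158203, 35.5228271484375), 5.710592269897461)
white (382, 157, 14, 90) 523.5 ((388.2418212890625, 201.34017944335938), (7.242859840393066, 89.35877990722656), 5.19442892074585)
white (224, 157, 54, 54) 1035.5 ((250.5, 183.5), (53.0, 53.0), 0.0)
white (343, 139, 59, 8) 317.5 ((372.0, 142.5), (7.0, 58.0), 90.0)
white (218, 139, 75, 8) 440.0 ((255.0, 142.5), (7.0, 74.0), 90.0)
stripL top [0.5637 0.0045 0.1   ]
stripL bot [ 0.4011 -0.0346  0.1   ]
stripR top [ 0.6233 -0.2394  0.1   ]
stripR bot [ 0.4668 -0.2816  0.1   ]
lidL [0.5807 0.0226 0.1   ]
lidR [ 0.6465 -0.2471  0.1   ]
plate [ 0.489 -0.048  0.102]
rib [ 0.5391 -0.0359  0.102 ]
base holes [ 0.5303 -0.1152  0.1   ]
hole2 [ 0.5388 -0.15    0.1   ]
cornerBL [ 0.4045 -0.0222  0.1   ]
cornerBR [ 0.4704 -0.2905  0.1   ]
```

The measurements agree: yaw is 0.239, the lever grip is at z 0.2336 (expected 0.2334 at lever 0), and the pin to loop-grip distance is 93.2 mm (expected 93.5). The loop angle is about 21°, and the vent is about 1.35 rad away. I approach the loop barrel.

Request:
apply_moves(deltas=[[0, 3.5, -0.7, -2, 0, 0, 0], [0, 3.5, -0.7, -3, 0, 0, 0], [0, 3, -0.7, -4, 0, 0, 0], [0, 0, 0, -4, 0, 0, 0], [0, 0, 0, -2, 0, 0, 0], [0, 0, 0, 0, 0, 0, 0], [0, 0, 0, 0, 0, 0, 0]])

```text
time_s: 3.2
ee_pos: [0.6575, -0.1025, 0.2894]
eef_rot: [3.14, -0.002, 0.235]
force: [0.3, 0.1, 0.0]
grip_width: 0.0938
grip_force: 0.0
```

```bash
cat > st.py <<'E'
from h import *
P=np.array([.581,-.1205,.132]); ex=np.array([.9716,.2367,0]); ey=np.array([-.2367,.9716,0])
o=ctrl.get_obs(); e=o['ee_pos']; d=e-P
print('t',round(o['time_s'],2),'ee',e.round(4),'rot',o['eef_rot'].round(4),'F',o['force'].round(1),'Fcase',(o['force']@ex).round(1),'w',round(o['grip_width'],4),'gf',round(o['grip_force'],1))
print('case mm x,y,z', (np.array([d@ex,d@ey,e[2]])*1e3).round(1))
E
python3 st.py
```

```text
t 3.2 ee [ 0.6575 -0.1025  0.2894] rot [ 3.1405e+00 -2.4000e-03  2.3470e-01] F [0.3 0.1 0. ] Fcase 0.3 w 0.0938 gf 0.0
case mm x,y,z [ 78.6  -0.7 289.4]
```

Request:
apply_moves(deltas=[[0, 0.43, 0.18, -2, 0, 0, 0.005], [0, 0, 0, -2, 0, 0, 0], [0, 0, 0, -2, 0, 0, 0], [0, 0, 0, -1.2, 0, 0, 0], [0, 0, 0, 0, 0, 0, 0]], grip_force=20)

```text
time_s: 3.7
ee_pos: [0.6619, -0.101, 0.2152]
eef_rot: [-3.142, 0.0, 0.239]
force: [-0.9, 0.7, -0.4]
grip_width: 0.094
grip_force: 0.0
```

Run:
```python
exec(open('st.py').read())
c=cam('wrist'); save(c,'w2.png')
for p in [(.6617,-.1007,.203)]: print(proj(c,p))
```

```text
t 3.7 ee [ 0.6619 -0.101   0.2152] rot [-3.1416e+00  1.0000e-04  2.3910e-01] F [-0.9  0.7 -0.4] Fcase -0.7 w 0.094 gf 0.0
case mm x,y,z [ 8.330e+01 -2.000e-01  2.152e+02]
[279.40237001 260.68846324]
```

View pics/w2.png

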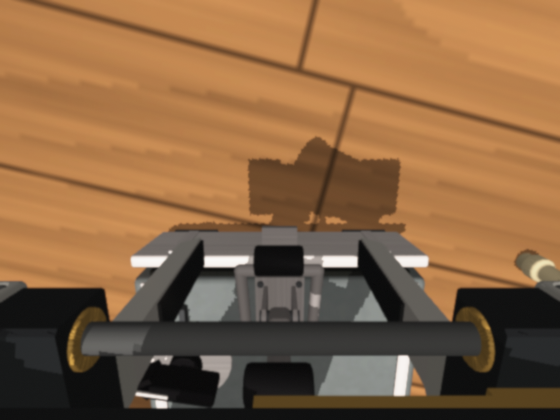

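The loop barrel is seen at (279,261), matching the prediction and lying midway between the open fingers. I close on it.

Request:
apply_moves(deltas=[[255, 0, 0, 0, 0, 0, 0], [255, 0, 0, 0, 0, 0, 0], [255, 0, 0, 0, 0, 0, 0], [255, 0, 0, 0, 0, 0, 0], [255, 0, 0, 0, 0, 0, 0], [255, 0, 0, 0, 0, 0, 0], [255, 0, 0, 0, 0, 0, 0], [255, 0, 0, 0, 0, 0, 0]], grip_force=20)

```text
time_s: 4.55
ee_pos: [0.6621, -0.1011, 0.2148]
eef_rot: [-3.141, 0.0, 0.239]
force: [-0.6, -0.2, 0.4]
grip_width: 0.0336
grip_force: 0.0
```

```bash
python3 st.py
python3 - <<'E'
import numpy as np
a0=28.65
for th in (28.65,22,15,8,1,-6,-12,-16.5):
    t=np.radians(th); print(th, (1.4+93.5*np.cos(t)).round(1),(158+93.5*np.sin(t)).round(1), 'bar z',158+72*np.sin(t-np.radians(7.37)))
E
```

```text
t 4.55 ee [ 0.6621 -0.1011  0.2148] rot [-3.1415e+00  1.0000e-04  2.3880e-01] F [-0.6 -0.2  0.4] Fcase -0.6 w 0.0336 gf 0.0
case mm x,y,z [ 83.4  -0.4 214.8]
28.65 83.5 202.8 bar z 184.13067104660382
22 88.1 193.0 bar z 176.185473080262
15 91.7 182.2 bar z 167.5598267369997
8 94.0 171.0 bar z 158.79166539607172
1 94.9 159.6 bar z 150.01170214751747
-6 94.4 148.2 bar z 141.35082602063594
-12 92.9 138.6 bar z 134.1199604375224
-16.5 91.0 131.4 bar z 128.86427631097348
```

Request:
apply_moves(deltas=[[255, 0, 0, 0, 0, 0, 0], [255, 0, 0, 0, 0, 0, 0], [255, 0, 0, 0, 0, 0, 0]])

```text
time_s: 4.85
ee_pos: [0.662, -0.1001, 0.2147]
eef_rot: [-3.14, 0.0, 0.24]
force: [-2.0, 5.3, -0.1]
grip_width: 0.028
grip_force: 20.0
```

Request:
apply_moves(deltas=[[255, 0.45, 0.11, -0.98, 0, 0, 0], [255, 0.35, 0.085, -1.08, 0, 0, 0], [255, 0.22, 0.055, -1.12, 0, 0, 0], [255, 0.09, 0.02, -1.14, 0, 0, 0], [255, 0, 0, 0, 0, 0, 0]])

```text
time_s: 5.35
ee_pos: [0.6731, -0.0973, 0.17]
eef_rot: [-3.14, 0.001, 0.239]
force: [-0.1, 5.9, 0.1]
grip_width: 0.0278
grip_force: 20.0
```

```bash
python3 st.py
```

```text
t 5.35 ee [ 0.6731 -0.0973  0.17  ] rot [-3.1396e+00  1.4000e-03  2.3950e-01] F [-0.1  5.9  0.1] Fcase 1.2 w 0.0278 gf 20.0
case mm x,y,z [ 94.9   0.7 170. ]
```

Request:
apply_moves(deltas=[[255, -0.05, 0.07, -0.9, 0, 0, 0], [255, -0.1, -0.02, -0.7, 0, 0, 0], [255, -0.13, -0.03, -0.6, 0, 0, 0], [255, -0.13, -0.03, -0.5, 0, 0, 0], [255, 0, 0, 0, 0, 0, 0], [255, 0, 0, 0, 0, 0, 0]])

```text
time_s: 5.95
ee_pos: [0.6688, -0.0983, 0.1441]
eef_rot: [-3.141, 0.001, 0.239]
force: [-0.9, 4.5, -1.5]
grip_width: 0.0276
grip_force: 20.0
```

Run:
```python
exec(open('st.py').read())
c=cam('wrist'); s=cam('scene')
a=c['img'][215:375,190:370]; b=s['img'][195:325,165:295]
cv2.imwrite('pics/w3.png',np.hstack([cv2.resize(a,(400,400),interpolation=2),cv2.resize(b,(400,400),interpolation=2)])[:,:,::-1])
```

```text
t 5.95 ee [ 0.6688 -0.0983  0.1441] rot [-3.1408e+00  1.1000e-03  2.3880e-01] F [-0.9  4.5 -1.5] Fcase 0.2 w 0.0276 gf 20.0
case mm x,y,z [ 90.5   0.8 144.1]
```

View pics/w3.png

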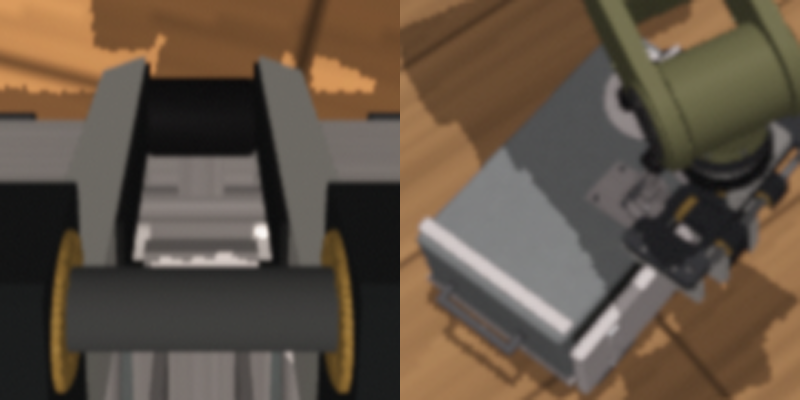

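The barrel is held between the fingers at (205,115) in the left half. The cross bar sits just outside the keeper, whose lip is the bright edge at about (200,260). Nothing is pressing, so I draw it in.

Request:
apply_moves(deltas=[[255, -0.3, -0.07, 0, 0, 0, 0], [255, -0.3, -0.07, 0, 0, 0, 0], [255, -0.3, -0.07, 0, 0, 0, 0], [255, 0, 0, 0, 0, 0, 0]])

```text
time_s: 6.45
ee_pos: [0.6602, -0.1004, 0.1442]
eef_rot: [-3.141, -0.001, 0.239]
force: [4.1, 5.7, -5.3]
grip_width: 0.0276
grip_force: 20.0
```

Request:
apply_moves(deltas=[[255, -0.25, -0.06, 0.05, 0, 0, 0], [255, -0.2, -0.05, 0.05, 0, 0, 0], [255, 0, 0, 0, 0, 0, 0]])

```text
time_s: 6.75
ee_pos: [0.6556, -0.1015, 0.1453]
eef_rot: [-3.141, -0.0, 0.239]
force: [1.1, 4.5, -3.4]
grip_width: 0.0278
grip_force: 20.0
```

```bash
python3 st.py
```

```text
t 6.75 ee [ 0.6556 -0.1015  0.1453] rot [-3.1412e+00 -2.0000e-04  2.3880e-01] F [ 1.1  4.5 -3.4] Fcase 2.2 w 0.0278 gf 20.0
case mm x,y,z [ 77.    0.8 145.3]
```

Request:
apply_moves(deltas=[[255, -0.15, -0.04, 0, 0, 0, 0], [255, 0, 0, 0, 0, 0, 0]])

```text
time_s: 6.95
ee_pos: [0.6547, -0.1017, 0.1457]
eef_rot: [-3.142, -0.002, 0.239]
force: [5.8, 6.8, -3.4]
grip_width: 0.028
grip_force: 20.0
```

Request:
apply_moves(deltas=[[255, -0.12, -0.03, 0, 0, 0, 0], [255, 0, 0, 0, 0, 0, 0]])

```text
time_s: 7.15
ee_pos: [0.6541, -0.1019, 0.146]
eef_rot: [3.141, -0.004, 0.239]
force: [10.6, 7.5, -3.3]
grip_width: 0.0278
grip_force: 20.0
```

Run:
```python
exec(open('st.py').read())
c=cam('wrist'); s=cam('top')
a=c['img'][215:415,170:390]; b=s['img'][150:250,280:380]
cv2.imwrite('pics/w4.png',np.hstack([cv2.resize(a,(400,400),interpolation=2),cv2.resize(b,(400,400),interpolation=2)])[:,:,::-1])
```

```text
t 7.15 ee [ 0.6541 -0.1019  0.146 ] rot [ 3.1413 -0.0037  0.2391] F [10.6  7.5 -3.3] Fcase 12.1 w 0.0278 gf 20.0
case mm x,y,z [ 75.4   0.8 146. ]
```

View pics/w4.png

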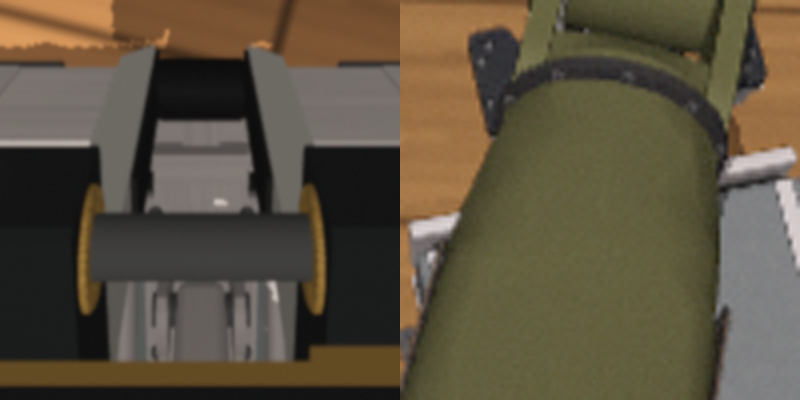

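The barrel is now about 15 mm further in, with the lid wall pushing back at 12 N and the bar under the lip. I ease off, open and rise.

Request:
apply_moves(deltas=[[255, 0.06, 0.01, 0, 0, 0, 0], [60, 0, 0, 0, 0, 0, 0], [60, 0, 0, 0, 0, 0, 0], [60, 0, 0, 0, 0, 0, 0], [60, 0, 0, 0, 0, 0, 0], [60, 0, 0, 2, 0, 0, 0], [60, 0, 0, 4, 0, 0, 0], [60, 0, 0, 4.5, 0, 0, 0], [60, 0, 0, 4.5, 0, 0, 0], [60, -2, -0.5, 4.5, 0, 0, 0]])

```text
time_s: 8.25
ee_pos: [0.6338, -0.107, 0.3418]
eef_rot: [-3.141, 0.001, 0.24]
force: [0.1, -0.5, 0.2]
grip_width: 0.0721
grip_force: 0.0
```

Request:
apply_moves(deltas=[[40, -4, -1, 4, 0, 0, 0], [40, -3, -0.7, 2, 0, 0, 0], [40, 0, 0, 0, 0, 0, 0], [40, 0, 0, 0, 0, 0, 0]])

```text
time_s: 8.65
ee_pos: [0.5686, -0.1232, 0.3958]
eef_rot: [3.141, -0.001, 0.238]
force: [0.1, 0.3, 0.3]
grip_width: 0.079
grip_force: 0.0
```

Run:
```python
exec(open('st.py').read())
import pickle
c=cam('wrist'); s=cam('scene'); pickle.dump((c,s),open('w5.pkl','wb'))
for n,p in (('lever',(.537,-.131,.227)),('loop',(.655,-.1023,.136))): print(n,proj(c,p),proj(s,p))
cv2.imwrite('pics/w5.png',cv2.resize(c['img'][60:330,130:430],(660,594),interpolation=2)[:,:,::-1])
```

```text
t 8.65 ee [ 0.5686 -0.1232  0.3958] rot [ 3.1411e+00 -8.0000e-04  2.3810e-01] F [0.1 0.3 0.3] Fcase 0.2 w 0.079 gf 0.0
case mm x,y,z [-1.270e+01  3.000e-01  3.958e+02]
lever [280.13572911 227.09895169] [227.61578436 230.90701512]
loop [280.15279607 112.27920483] [267.26680868 273.29339624]
```

View pics/w5.png

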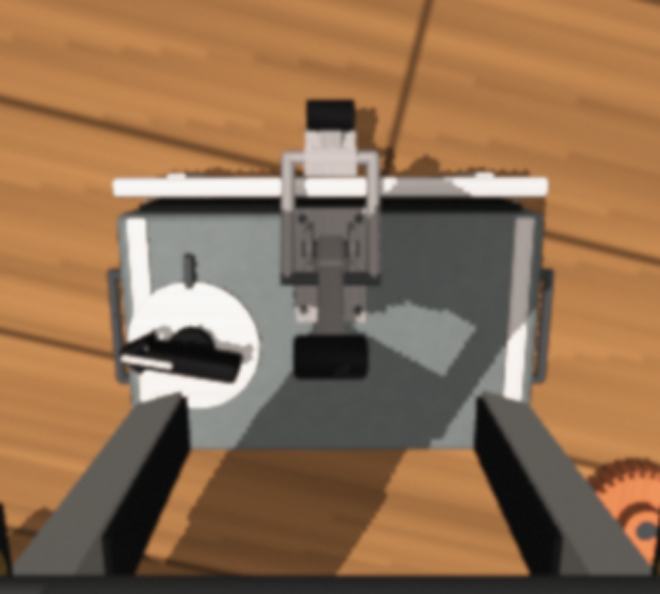

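The loop barrel is at crop (330,115), as predicted, and the keeper's lip covers the bar's middle at (330,155), so it is hooked. The lever barrel at (331,357) leans back. Now I compute the lever angle and the arc.

Run:
```python
exec(open('st.py').read())
import pickle
from m import blob
c,s=pickle.load(open('w5.pkl','rb'))
b,st_=blob(c,280,222,r=20,thr=40); print(b,st_)
bs,_=blob(s,228,231,r=9,thr=50); print(bs)
for l in np.arange(.5,.9,.05):
    a=np.radians(75)+l; p=P+.105*(np.cos(a)*ex+np.sin(a)*np.array([0,0,1])); print(l.round(2),p.round(4),proj(c,p).round(1),proj(s,p).round(1))
```

```text
t 8.75 ee [ 0.5692 -0.1228  0.394 ] rot [-3.1405e+00  1.8000e-03  2.3900e-01] F [ 0.3 -1.1 -0.1] Fcase 0.1 w 0.0795 gf 0.0
case mm x,y,z [-12.    0.5 394. ]
[280.03536977 221.94855305] [264, 212, 33, 20, 622]
[230.08421053 231.28421053]
0.5 [ 0.5569 -0.1264  0.234 ] [280.3 210.6] [233.6 233.7]
0.55 [ 0.552  -0.1276  0.2327] [280.3 214.9] [232.1 232.9]
0.6 [ 0.5472 -0.1287  0.2311] [280.3 219. ] [230.6 232.3]
0.65 [ 0.5424 -0.1299  0.2292] [280.3 222.9] [229.2 231.6]
0.7 [ 0.5377 -0.131   0.2271] [280.3 226.5] [227.8 231.1]
0.75 [ 0.5331 -0.1322  0.2247] [280.3 229.9] [226.4 230.6]
0.8 [ 0.5287 -0.1332  0.2222] [280.3 233.1] [225.1 230.2]
0.85 [ 0.5244 -0.1343  0.2194] [280.3 236. ] [223.9 229.9]
```

Request:
apply_moves(deltas=[[40, -1.3, -0.35, -4, 0, 0, 0], [40, -1.2, -0.35, -4, 0, 0, 0], [40, 0, 0, -3, 0, 0, 0], [40, 0, 0, -2, 0, 0, 0], [40, 0, 0, -1.2, 0, 0, 0], [40, 0, 0, 0, 0, 0, 0], [40, 0, 0, 0, 0, 0, 0]])

```text
time_s: 9.45
ee_pos: [0.5442, -0.1299, 0.2539]
eef_rot: [3.141, -0.0, 0.239]
force: [-0.4, -0.2, -0.1]
grip_width: 0.079
grip_force: 0.0
```

```bash
python3 st.py
```

```text
t 9.45 ee [ 0.5442 -0.1299  0.2539] rot [ 3.1415e+00 -3.0000e-04  2.3900e-01] F [-0.4 -0.2 -0.1] Fcase -0.4 w 0.079 gf 0.0
case mm x,y,z [-38.   -0.5 253.9]
```

Request:
apply_moves(deltas=[[40, -0.1, 0.1, -1.4, 0, 0, 0], [255, 0, 0, 0, 0, 0, 0], [255, 0, 0, 0, 0, 0, 0], [255, 0, 0, 0, 0, 0, 0], [255, 0, 0, 0, 0, 0, 0], [255, 0, 0, 0, 0, 0, 0], [255, 0, 0, 0, 0, 0, 0], [255, 0, 0, 0, 0, 0, 0], [255, 0, 0, 0, 0, 0, 0]], grip_force=30)

```text
time_s: 10.35
ee_pos: [0.5428, -0.1289, 0.2397]
eef_rot: [-3.141, -0.0, 0.239]
force: [-0.8, 2.6, 3.6]
grip_width: 0.0356
grip_force: 30.0
```

```bash
python3 st.py
python3 - <<'E'
import numpy as np
p=None
for l in np.arange(.64,1.84,.085):
    a=np.radians(75)+l; q=105*np.array([np.cos(a),np.sin(a)]); 
    print(l.round(3),q.round(1), None if p is None else [((q-p)[0]*.09716).round(2),((q-p)[0]*.02367).round(2),((q-p)[1]/10).round(2)]); p=q
E
```

```text
t 10.35 ee [ 0.5428 -0.1289  0.2397] rot [-3.1415e+00 -3.0000e-04  2.3890e-01] F [-0.8  2.6  3.6] Fcase -0.2 w 0.0356 gf 30.0
case mm x,y,z [-39.1   0.9 239.7]
0.64 [-38.8  97.6] None
0.725 [-46.9  93.9] [np.float64(-0.79), np.float64(-0.19), np.float64(-0.36)]
0.81 [-54.7  89.6] [np.float64(-0.76), np.float64(-0.18), np.float64(-0.43)]
0.895 [-62.1  84.6] [np.float64(-0.72), np.float64(-0.18), np.float64(-0.5)]
0.98 [-69.1  79.1] [np.float64(-0.68), np.float64(-0.16), np.float64(-0.56)]
1.065 [-75.6  72.9] [np.float64(-0.63), np.float64(-0.15), np.float64(-0.62)]
1.15 [-81.5  66.2] [np.float64(-0.57), np.float64(-0.14), np.float64(-0.67)]
1.235 [-86.8  59.1] [np.float64(-0.52), np.float64(-0.13), np.float64(-0.72)]
1.32 [-91.5  51.5] [np.float64(-0.46), np.float64(-0.11), np.float64(-0.76)]
1.405 [-95.5  43.5] [np.float64(-0.39), np.float64(-0.1), np.float64(-0.8)]
1.49 [-98.9  35.3] [np.float64(-0.33), np.float64(-0.08), np.float64(-0.83)]
1.575 [-101.5   26.7] [np.float64(-0.26), np.float64(-0.06), np.float64(-0.85)]
1.66 [-103.4   18. ] [np.float64(-0.19), np.float64(-0.05), np.float64(-0.87)]
1.745 [-104.6    9.2] [np.float64(-0.11), np.float64(-0.03), np.float64(-0.88)]
1.83 [-105.     0.3] [np.float64(-0.04), np.float64(-0.01), np.float64(-0.89)]
```

Request:
apply_moves(deltas=[[255, -0.79, -0.19, -0.36, 0, 0, 0], [255, -0.76, -0.18, -0.43, 0, 0, 0], [255, -0.72, -0.18, -0.5, 0, 0, 0], [255, -0.68, -0.16, -0.56, 0, 0, 0], [255, 0, 0, 0, 0, 0, 0]])

```text
time_s: 10.85
ee_pos: [0.5129, -0.1362, 0.2217]
eef_rot: [3.141, -0.002, 0.239]
force: [-2.0, 3.1, 8.7]
grip_width: 0.0358
grip_force: 30.0
```

```bash
python3 st.py
```

```text
t 10.85 ee [ 0.5129 -0.1362  0.2217] rot [ 3.141e+00 -1.700e-03  2.386e-01] F [-2.   3.1  8.7] Fcase -1.2 w 0.0358 gf 30.0
case mm x,y,z [-69.9   0.9 221.7]
```

Request:
apply_moves(deltas=[[255, -0.63, -0.15, -0.62, 0, 0, 0], [255, -0.57, -0.14, -0.67, 0, 0, 0], [255, -0.52, -0.13, -0.72, 0, 0, 0], [255, -0.46, -0.11, -0.76, 0, 0, 0], [255, 0, 0, 0, 0, 0, 0]])

```text
time_s: 11.35
ee_pos: [0.4907, -0.1416, 0.1932]
eef_rot: [3.141, 0.0, 0.239]
force: [-4.1, 3.1, 7.3]
grip_width: 0.0358
grip_force: 30.0
```

Request:
apply_moves(deltas=[[255, -0.39, -0.1, -0.8, 0, 0, 0], [255, -0.33, -0.08, -0.83, 0, 0, 0], [255, -0.26, -0.06, -0.85, 0, 0, 0], [255, -0.19, -0.05, -0.87, 0, 0, 0], [255, 0, 0, 0, 0, 0, 0]])

```text
time_s: 11.85
ee_pos: [0.4788, -0.1444, 0.1589]
eef_rot: [-3.141, 0.002, 0.239]
force: [-6.0, 0.9, 1.1]
grip_width: 0.0355
grip_force: 30.0
```

```bash
python3 st.py
```

```text
t 11.85 ee [ 0.4788 -0.1444  0.1589] rot [-3.141e+00  1.700e-03  2.386e-01] F [-6.   0.9  1.1] Fcase -5.6 w 0.0355 gf 30.0
case mm x,y,z [-105.     0.9  158.9]
```

Request:
apply_moves(deltas=[[255, -0.07, -0.02, -0.8, 0, 0, 0], [255, 0, 0, -0.75, 0, 0, 0], [255, 0, 0, -0.3, 0, 0, 0], [255, 0, 0, 0, 0, 0, 0]])

```text
time_s: 12.25
ee_pos: [0.4781, -0.1446, 0.1406]
eef_rot: [-3.141, 0.002, 0.239]
force: [-6.2, -0.5, 0.0]
grip_width: 0.0356
grip_force: 30.0
```

```bash
python3 st.py
```

```text
t 12.25 ee [ 0.4781 -0.1446  0.1406] rot [-3.1407e+00  2.5000e-03  2.3870e-01] F [-6.2 -0.5  0. ] Fcase -6.1 w 0.0356 gf 30.0
case mm x,y,z [-105.7    0.9  140.6]
```

Request:
apply_moves(deltas=[[70, 0, 0, 0, 0, 0, 0], [70, 0, 0, 0, 0, 0, 0], [70, 0, 0, 0, 0, 0, 0], [70, 0, 0, 0, 0, 0, 0], [70, 0, 0, 3, 0, 0, 0], [70, 0, 0, 4.5, 0, 0, 0], [0, 1, 0.5, 4.5, 0, 0, 0], [0, 3, 1, 4.5, 0, 0, 0], [0, 3, 1, 4.5, 0, 0, 0], [0, 1, 1, 4.5, 0, 0, 0]])

```text
time_s: 13.25
ee_pos: [0.5546, -0.1108, 0.389]
eef_rot: [-3.141, 0.001, 0.239]
force: [-0.1, -0.5, 0.1]
grip_width: 0.093
grip_force: 0.0
```

Request:
apply_moves(deltas=[[0, 0, 0, 0, 0, 0, 0], [0, 0, 0, 0, 0, 0, 0]])

```text
time_s: 13.45
ee_pos: [0.5538, -0.1111, 0.3882]
eef_rot: [3.141, -0.001, 0.239]
force: [-0.3, -0.4, -0.4]
grip_width: 0.0938
grip_force: 0.0
```

Run:
```python
exec(open('st.py').read())
import pickle
c=cam('wrist'); pickle.dump(c,open('w6.pkl','wb'))
p=P-.105*ex; print('lever shut expected',proj(c,p), 'bar clamped', proj(c,P+.0465*ex))
cv2.imwrite('pics/w6.png',cv2.resize(c['img'][60:330,130:430],(660,594),interpolation=2)[:,:,::-1])
```

```text
t 13.45 ee [ 0.5538 -0.1111  0.3882] rot [ 3.1411e+00 -7.0000e-04  2.3940e-01] F [-0.3 -0.4 -0.4] Fcase -0.4 w 0.0938 gf 0.0
case mm x,y,z [-24.2  15.5 388.2]
lever shut expected [291.20929217 240.00566181] bar clamped [292.43494116 127.26304919]
```

View pics/w6.png

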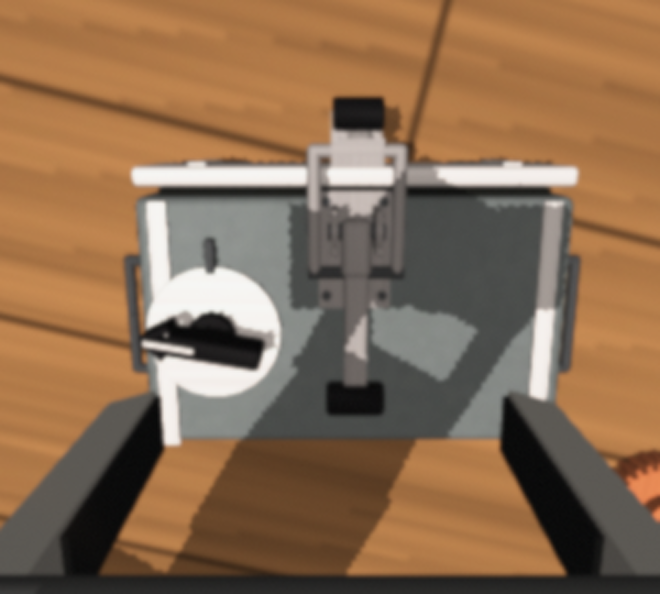

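The lever lies flat with its barrel at crop (355,398), i.e. (291.4,240.9) against an expected (291.2,240.0) for shut. The bar is at (357,150), which matches clamped. The vent nose points left at (143,340), its tail is at (262,352), and the rib is at (210,252). Now I measure the vent bar numerically.

Run:
```python
exec(open('st.py').read())
import pickle
from m import tri
L=lambda n:pickle.load(open(n+'.pkl','rb'))
w1,w5,w6,t=L('w1'),L('w5')[0],L('w6'),L('top0')
def ends(c,u,v,r,thr=45):
    im=c['img'].max(2); m=np.zeros(im.shape,np.uint8); m[v-r:v+r,u-r:u+r]=1
    m=((im<thr)&(m>0)).astype(np.uint8); n,l,s,ce=cv2.connectedComponentsWithStats(m); i=1+np.argmax(s[1:,4])
    ys,xs=np.nonzero(l==i); a=xs.min();b=xs.max()
    return (a,ys[xs==a].mean()),(b,ys[xs>=b-1].mean()),ce[i],cv2.minAreaRect(np.c_[xs,ys].astype(np.float32)),s[i]
E={}
for n,c,u,v,r in (('w1',w1,249,214,30),('w5',w5,213,221,30),('w6',w6,223,216,32),('t',t,307,238,18)):
    E[n]=ends(c,u,v,r); print(n,E[n])
for k,nm in ((0,'tip'),(1,'tail'),(2,'cent')):
    print(nm,tri(*[(c,*E[n][k]) for n,c in (('w1',w1),('w5',w5),('w6',w6),('t',t))]))
# plate centre
f=lambda x,y:(130+x/2.2,60+y/2.2)
for z in (.1,.104):
    q=onz(w6,*f(213,331),z); d=q-P; print('plate',q.round(4),(d@ex*1e3).round(1),(d@ey*1e3).round(1))
for z in (.12,.13,.14):
    a=onz(w6,*E['w6'][0],z);b=onz(w6,*E['w6'][1],z); d=a-b; print(z,np.linalg.norm(d),np.arctan2(d@ey,d@ex),((a+b)/2).round(4))
```

```text
t 13.5 ee [ 0.5534 -0.1113  0.3871] rot [-3.141e+00  1.100e-03  2.389e-01] F [-0.5  0.3  0.4] Fcase -0.4 w 0.094 gf 0.0
case mm x,y,z [-24.7  15.4 387.1]
w1 ((np.int64(225), np.float64(211.5)), (np.int64(271), np.float64(219.0)), array([251.61169102, 214.32150313]), ((248.41200256347656, 212.48399353027344), (46.59965896606445, 17.62021827697754), 10.30484676361084), array([225, 204,  47,  22, 479], dtype=int32))
w5 ((np.int64(185), np.float64(219.0)), (np.int64(238), np.float64(224.16666666666666)), array([216.06430868, 220.72508039]), ((212.06756591796875, 218.59458923339844), (53.2652702331543, 19.89227867126465), 9.462321281433105), array([185, 210,  54,  23, 622], dtype=int32))
w6 ((np.int64(196), np.float64(212.0)), (np.int64(248), np.float64(217.58333333333334)), array([226.23993559, 214.47987118]), ((223.32565307617188, 212.31503295898438), (50.82094955444336, 20.44617462158203), 22.249025344848633), array([196, 203,  53,  24, 621], dtype=int32))
t ((np.int64(294), np.float64(238.0)), (np.int64(320), np.float64(236.77777777777777)), array([308.96946565, 238.30534351]), ((307.0, 238.5), (9.0, 26.0), 90.0), array([294, 234,  27,  10, 131], dtype=int32))
tip (array([ 0.48828317, -0.0111587 ,  0.13553434]), [[-0.7, 0.8], [2.1, -0.0], [0.1, 0.3], [-0.8, -0.5]])
tail (array([ 0.4944265 , -0.0811832 ,  0.12947826]), [[0.3, -1.1], [0.4, 0.8], [0.5, 1.0], [-0.7, -0.2]])
cent (array([ 0.49083147, -0.05087693,  0.12406009]), [[-0.1, 0.2], [1.4, 0.5], [0.7, 0.4], [-1.1, -0.4]])
plate [ 0.4895 -0.047   0.1   ] -71.5 93.1
plate [ 0.4908 -0.0474  0.104 ] -70.3 92.4
0.12 0.07266165552891823 1.4597639509657163 [ 0.488  -0.0438  0.12  ]
0.13 0.0709438916556273 1.4597639509657159 [ 0.4913 -0.045   0.13  ]
0.14 0.06922612778233637 1.4597639509657154 [ 0.4946 -0.0462  0.14  ]
```

Request:
apply_moves(deltas=[[0, -0.63, 0.64, -1, 0, 0, 0.142], [0, -0.63, 0.64, -1, 0, 0, 0.142], [0, -0.63, 0.64, -1, 0, 0, 0.142], [0, -0.63, 0.64, -1, 0, 0, 0.142], [0, -0.63, 0.64, -1, 0, 0, 0.142], [0, -0.63, 0.64, -1, 0, 0, 0.142], [0, -0.63, 0.64, -1, 0, 0, 0.142], [0, -0.63, 0.64, -1, 0, 0, 0.142], [0, -0.63, 0.64, -1, 0, 0, 0.142], [0, -0.63, 0.64, -1, 0, 0, 0.142]])

```text
time_s: 14.5
ee_pos: [0.4895, -0.0473, 0.2863]
eef_rot: [-3.139, -0.001, 1.664]
force: [0.8, -0.1, -0.9]
grip_width: 0.0941
grip_force: 0.0
```

Request:
apply_moves(deltas=[[0, 0, 0, -1, 0, 0, 0], [0, 0, 0, 0, 0, 0, 0], [0, 0, 0, 0, 0, 0, 0]])

```text
time_s: 14.8
ee_pos: [0.4906, -0.0477, 0.2778]
eef_rot: [-3.141, -0.0, 1.655]
force: [-0.5, 0.3, 1.4]
grip_width: 0.094
grip_force: 0.0
```

Run:
```python
exec(open('st.py').read()); print(o['qpos'].round(2))
import pickle
c=cam('wrist'); save(c,'w7.png'); print(proj(c,(.490,-.047,.135)),proj(c,(.4883,-.0112,.135)),proj(c,(.4944,-.0812,.130)))
im=c['img'].max(2); u,v=proj(c,(.490,-.047,.135)).astype(int); r=60
m=np.zeros(im.shape,np.uint8); m[max(v-r,0):v+r,u-r:u+r]=1; m=((im<45)&(m>0)).astype(np.uint8)
n,l,s,ce=cv2.connectedComponentsWithStats(m)
for i in range(1,n):
    if s[i,4]>60: ys,xs=np.nonzero(l==i); print(s[i],ce[i].round(1),cv2.minAreaRect(np.c_[xs,ys].astype(np.float32)),'top row x',xs[ys==ys.min()].mean(),'bottom',xs[ys==ys.max()].mean())
```

```text
t 14.8 ee [ 0.4906 -0.0477  0.2778] rot [-3.1409e+00 -2.0000e-04  1.6551e+00] F [-0.5  0.3  1.4] Fcase -0.5 w 0.094 gf 0.0
case mm x,y,z [-70.6  92.2 277.8]
[-0.17  0.14  1.61 -0.    1.4  -0.26]
[279.87728431 202.76748463] [281.29396866 165.94515485] [281.35228914 234.39849883]
[ 267  164   28   77 1011] [280.1 205.4] ((280.5, 202.0), (76.0, 27.0), 90.0) top row x 281.0 bottom 280.0
```

The bar is seen upright in the wrist image and centred at column 280, so yaw and centre are right. I descend and pinch.

Request:
apply_moves(deltas=[[0, 0, 0, -3, 0, 0, 0], [0, 0, 0, -4, 0, 0, 0], [0, 0, 0, -3, 0, 0, 0], [0, 0, 0, -2, 0, 0, 0], [0, 0, 0, -1.2, 0, 0, 0], [0, 0, 0, 0, 0, 0, 0]])

```text
time_s: 15.45
ee_pos: [0.4904, -0.0474, 0.1452]
eef_rot: [-3.14, -0.0, 1.658]
force: [0.4, 0.2, -0.0]
grip_width: 0.0939
grip_force: 0.0
```

Request:
apply_moves(deltas=[[255, 0, 0, 0, 0, 0, 0], [255, 0, 0, 0, 0, 0, 0], [255, 0, 0, 0, 0, 0, 0], [255, 0, 0, 0, 0, 0, 0], [255, 0, 0, 0, 0, 0, 0], [255, 0, 0, 0, 0, 0, 0], [255, 0, 0, 0, 0, 0, 0], [255, 0, 0, 0, 0, 0, 0], [255, 0, 0, 0, 0, 0, 0], [255, 0, 0, 0, 0, 0, 0]], grip_force=20)

```text
time_s: 16.45
ee_pos: [0.4906, -0.0473, 0.146]
eef_rot: [-3.142, 0.0, 1.659]
force: [0.2, -1.0, 0.5]
grip_width: 0.0178
grip_force: 0.0
```

Request:
apply_moves(deltas=[[255, 0, 0, 0, 0, 0, 0], [255, 0, 0, 0, 0, 0, 0], [255, 0, 0, 0, 0, 0, 0]])

```text
time_s: 16.75
ee_pos: [0.4904, -0.0474, 0.146]
eef_rot: [-3.141, 0.0, 1.659]
force: [-3.8, -0.5, 2.3]
grip_width: 0.0142
grip_force: 20.0
```

```bash
python3 st.py
```

```text
t 16.75 ee [ 0.4904 -0.0474  0.146 ] rot [-3.141   0.      1.6588] F [-3.8 -0.5  2.3] Fcase -3.8 w 0.0142 gf 20.0
case mm x,y,z [-70.8  92.5 146. ]
```

Request:
apply_moves(deltas=[[255, 0, 0, 0, 0, 0, -0.142], [255, 0, 0, 0, 0, 0, -0.142], [255, 0, 0, 0, 0, 0, -0.142], [255, 0, 0, 0, 0, 0, -0.142], [255, 0, 0, 0, 0, 0, -0.142], [255, 0, 0, 0, 0, 0, -0.142], [255, 0, 0, 0, 0, 0, -0.142], [255, 0, 0, 0, 0, 0, -0.142], [255, 0, 0, 0, 0, 0, -0.142], [255, 0, 0, 0, 0, 0, -0.142]])

```text
time_s: 17.75
ee_pos: [0.49, -0.047, 0.146]
eef_rot: [-3.141, 0.002, 0.233]
force: [-8.7, 1.4, 5.6]
grip_width: 0.0135
grip_force: 20.0
```

Request:
apply_moves(deltas=[[255, 0, 0, 0, 0, 0, 0], [255, 0, 0, 0, 0, 0, 0]])

```text
time_s: 17.95
ee_pos: [0.4899, -0.0471, 0.146]
eef_rot: [-3.141, 0.002, 0.238]
force: [-7.1, 0.6, 5.3]
grip_width: 0.014
grip_force: 19.9
```

```bash
python3 st.py
```

```text
t 17.95 ee [ 0.4899 -0.0471  0.146 ] rot [-3.1406e+00  1.6000e-03  2.3840e-01] F [-7.1  0.6  5.3] Fcase -6.8 w 0.014 gf 19.9
case mm x,y,z [-71.1  92.9 146. ]
```

Release, rise, and check numerically from the wrist camera.

Request:
apply_moves(deltas=[[120, 0, 0, 0, 0, 0, 0], [120, 0, 0, 0, 0, 0, 0], [120, 0, 0, 0, 0, 0, 0], [120, 0, 0, 0, 0, 0, 0], [120, 0, 0, 3, 0, 0, 0], [120, 0, 0, 4.5, 0, 0, 0], [60, 1, -0.5, 4.5, 0, 0, 0], [60, 2.5, -2, 4.5, 0, 0, 0], [60, 2.5, -3, 4.5, 0, 0, 0], [60, 0, 0, 3.2, 0, 0, 0]])

```text
time_s: 18.95
ee_pos: [0.5454, -0.0977, 0.3779]
eef_rot: [3.141, -0.0, 0.237]
force: [-0.6, -0.3, -0.6]
grip_width: 0.0717
grip_force: 0.0
```

Request:
apply_moves(deltas=[[60, 0, 0, 0, 0, 0, 0], [60, 0, 0, 0, 0, 0, 0], [60, 0, 0, 0, 0, 0, 0]])

```text
time_s: 19.25
ee_pos: [0.5439, -0.0954, 0.3752]
eef_rot: [-3.141, 0.002, 0.239]
force: [-0.8, -0.3, 0.2]
grip_width: 0.0718
grip_force: 0.0
```

Run:
```python
exec(open('st.py').read())
from m import blob
c=cam('wrist'); save(c,'w8.png')
V=np.array([.490,-.047,.135]); print('axis',proj(c,V),'nose exp',proj(c,V+.037*ex),'rib',proj(c,V+.05*ex-[0,0,.03]))
im=c['img'].max(2); u,v=proj(c,V).astype(int); r=34
m=np.zeros(im.shape,np.uint8); m[v-r:v+r,u-r:u+r]=1; m=((im<45)&(m>0)).astype(np.uint8)
n,l,s,ce=cv2.connectedComponentsWithStats(m); i=1+np.argmax(s[1:,4]); ys,xs=np.nonzero(l==i); print(s[i],ce[i])
a=(xs[ys<=ys.min()+1].mean(),ys.min()); b=(xs[ys>=ys.max()-1].mean(),ys.max())
d=onz(c,*a,.135)-onz(c,*b,.135); print('ends',a,b,'angle',np.arctan2(d@ey,d@ex),np.linalg.norm(d))
for y in range(ys.min(),ys.max()+1,3): q=xs[ys==y]; print(y,q.min(),q.max(),end=' | ')
p=P-.105*ex; print('\nlever exp',proj(c,p),blob(c,*proj(c,p),r=20,thr=40))
q=P+.0465*ex+.0235*ex+[0,0,.004]; print('loopgrip exp',proj(c,q),blob(c,*proj(c,q),r=16,thr=40))
```

```text
t 19.25 ee [ 0.5439 -0.0954  0.3752] rot [-3.1406e+00  1.8000e-03  2.3900e-01] F [-0.8 -0.3  0.2] Fcase -0.9 w 0.0718 gf 0.0
case mm x,y,z [-30.1  33.2 375.2]
axis [234.52063978 215.19330279] nose exp [233.42949011 187.3523582 ] rib [236.25311282 173.49478732]
[228 186  20  56 536] [237.45149254 215.84701493]
ends (np.float64(235.5), np.int64(186)) (np.float64(234.76470588235293), np.int64(241)) angle -0.049853802821001325 0.0747931196500987
186 235 236 | 189 234 239 | 192 236 241 | 195 237 242 | 198 236 241 | 201 236 242 | 204 236 245 | 207 228 247 | 210 228 247 | 213 228 246 | 216 229 245 | 219 230 243 | 222 231 240 | 225 231 240 | 228 231 240 | 231 231 240 | 234 231 240 | 237 231 239 | 240 231 239 | 
lever exp [305.01218373 238.89194383] (array([304.84920635, 240.19312169]), [292, 232, 27, 16, 378])
loopgrip exp [308.44504632 101.31343829] (array([308.73263889, 105.03472222]), [298, 99, 23, 13, 288])
```

Run:
```python
import cv2
g=cv2.imread('pics/w8.png').max(2)
print('     ',*range(222,250))
for y in list(range(164,180,2))+list(range(182,246,4)): print(y,*['%3d'%k for k in g[y,222:250]])
```

```text
222 223 224 225 226 227 228 229 230 231 232 233 234 235 236 237 238 239 240 241 242 243 244 245 246 247 248 249
164 154 155 155 155 155 155 155 155 154 154 151 146 133 120 114 113 118 134 148 152 152 151 150 150 150 150 151 151
166 154 154 154 154 154 154 154 154 153 152 149 138 113  92  85  77  69  94 133 150 152 151 151 152 152 152 152 153
168 153 152 152 151 151 152 153 153 153 152 150 138 113  95  90  81  65  73 110 140 150 151 152 152 153 154 154 154
170 152 152 152 153 153 153 153 152 152 151 150 139 114  96  91  81  66  76 112 141 151 152 152 153 152 153 154 154
172 153 154 154 154 154 154 152 152 153 152 150 139 112  94  90  81  68  90 130 149 153 154 152 151 152 153 153 153
174 152 152 152 153 153 153 153 153 154 154 153 141 117  96  90  82  67  74 110 140 151 152 152 151 151 151 151 151
176 151 150 151 151 152 153 153 154 153 152 150 140 117  98  90  84  72  70 101 136 149 152 151 150 151 151 152 150
178 150 150 150 152 155 160 168 179 185 188 190 178 145 109  92  88  96 133 175 192 194 191 181 163 153 150 150 150
182 232 240 244 246 247 248 248 248 248 248 248 247 244 238 
[... 1095 characters left out ...]
 246
222 248 248 248 248 248 245 229 148  56  31  29  30  30  30  28  26  20  14  20  56 105 142 159 168 187 220 238 246
226 247 247 247 248 247 246 232 155  60  31  30  31  29  30  28  27  20  16  22  60 113 150 163 165 172 207 239 247
230 247 247 247 247 247 245 233 162  69  32  30  29  29  29  27  26  22  17  19  48 101 145 162 164 172 202 234 244
234 203 224 236 242 245 245 233 169  77  34  29  29  28  28  27  26  22  18  34 100 190 237 245 246 246 247 247 247
238 142 146 147 148 150 149 135  94  49  30  29  29  28  28  27  25  23  31  80 153 201 213 208 200 190 179 168 159
242 127 145 147 147 146 145 140 121  88  62  51  49  48  46  47  51  65  96 127 142 146 146 146 146 146 145 146 146
```

The handle's stripe runs along case +x to within about 0.02 rad, towards the rib. The lever barrel is at the shut position and the loop is still hooked. I hand in.

```bash
python3 -c "
from station import ctrl
print(ctrl.hand_in())"
```

```text
the job is handed in; nothing more can be done
None
```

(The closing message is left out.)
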